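Make up two wine gift sets in the cellar

TASK

Make up the two gift sets from the stock on the table. On the board with two recesses goes the red-wine set: the straight-sided bottle with square shoulders lying in the cradle, the folded corkscrew flat in the long recess and the drip ring flat in the square one; on the board with a single recess goes the sparkling set: the fat bottle with long sloping shoulders in the cradle and the winged stopper standing upright in the recess. The bottles lie level with the belly in the notches and the neck over the longer free end of the board; set them down without dropping them, and leave the slender bottle and the foil cutter where they are.

Things in the scene. Friction and masses are not known exactly. Their poses are not given: they have to be found in the camera images.
- red_bottle_grip (a point): Small dark glass bottle with straight sides and square shoulders, lying level in a notch of the stock rack: body 48 mm in diameter to 114 mm from the base, neck 27 mm, length 182 mm, 0.24 to 0.42 kg. The point: where to grip, on the axis 60 mm from the base, 46 mm above the table at the start. x runs along the bottle to the neck; y, z roll with it.
- sparkling_bottle_grip (a point): Fattest small dark glass bottle, long sloping shoulders, thick foiled head, level in a notch of the stock rack: body 57 mm in diameter to 103 mm from the base, neck 31 mm, length 200 mm, 0.31 to 0.55 kg. The point: where to grip, on the axis 60 mm from the base, 52 mm above the table at the start. x runs along the bottle to the neck; y, z roll with it.
- flute_bottle_grip (a point): Slender tapering bottle, 42 mm in diameter, 210 mm long; NOT used, leave it in the rack. The point: on its axis, 60 mm from its base, x to the neck. The rack: a base 10 mm thick with two notched rails 12 mm thick and 34 mm high, 35 mm to either side of the three bottles' points along x, so fingers fit between them; notches 95 mm apart.
- corkscrew_center (a point): Waiter's corkscrew, folded: steel lever beside a dark wooden handle, 112 (x) by 26 (y) by 14 mm high, flat on the table beyond the bottles, lying roughly across the table. The point: its centre, 7 mm above its underside. Grip across y.
- drip_ring_center (a point): Drip ring (bottle collar): plain steel ring, 44 mm outside, 29 mm inside, 16 mm high, flat on the table beyond the bottles. The point: its centre, 8 mm above its underside; z is its axis.
- stopper_center (a point): Sparkling-wine stopper: domed steel cap, 40 mm in diameter, 42 mm high, with a dark wing at either side (+y and -y), 52 mm over the wings, upright on the table beyond the bottles. The point: its centre, 21 mm above its underside, z up. Grip across x, clear of the wings.
- foil_cutter_center (a point): Foil cutter: black plastic horseshoe, 58 by 46 by 16 mm, flat on the table beyond the bottles; NOT used, leave it there. The point: its centre, 8 mm above its underside.
- red_board: Fixed pine board 232 (x) by 176 (y), 20 mm thick; origin: centre of its underside, x to the neck end. Cradle: two dark rails 12 mm thick, 42 mm high over the table, at x -67 and +3, y +6 to +74, V notch at y +40. Red bottle's point when seated: (-32, 40, 54). Recesses, floor at z 14 (6 mm deep): long one 136 by 48, centre (-40, -46), corkscrew; square one 66 by 66, centre (75, -46), drip ring.
- sparkling_board: Fixed pine board 232 (x) by 176 (y), 20 mm thick; origin: centre of its underside, x to the neck end. Cradle: two dark rails 12 mm thick, 42 mm high over the table, at x -67 and +3, y +6 to +74, V notch at y +40. Sparkling bottle's point when seated: (-32, 40, 60). One recess, 70 by 70, floor at z 14 (6 mm deep), centre (30, -46), for the stopper.
Mind the look-alikes: they are no part of the job. Of the things shaped like the part that bears drip_ring_center, the bare steel one is meant.

How it is judged:
By the outcome, as a careful person would: the job done as asked, in the order asked, and still so for the second after the job is handed in, with the robot touching nothing.
It also fails if it takes over 125 s, if anything falls off the work surface, if the arm or the gripper's body presses on something with over 40 N, if the wrist force passes 120 N, or if a joint passes its speed limit or range.

ROBOT

A 6-joint arm with a two-finger parallel gripper is mounted at the origin on the work surface. World frame = base frame: x ahead of the robot, y to its left, z up, the work surface at z = 0. Lengths are in m, angles in rad, forces in N, time in s.
With the tool pointing down it reaches from about 0.325 to 0.925 m from the base axis. Payload 3.1 kg.
Tool frame: the origin (TCP) lies at the very end of the fingers, on their centre line; the grasp point (between the pads) lies 19 mm behind it (r.pinch_z is the distance from the TCP to the grasp point, in m); z points along the fingers, y is the direction in which the jaws open and shut (so a half turn about z gives the same grasp; the last joint's range is limited). The gripper opens to 85 mm and grips with 20 to 120 N. Pads are 22 mm wide; open, the fingers measure 114 mm over their backs; the gripper's body (76 mm by 85 mm) begins 54 mm behind the grasp point. The pads swing forward as they close: fully open they stand 13 mm farther back than shut.
Start: joints at [-1.443, 0.217, 1.613, -0, 1.311, -0.112], TCP at [0.148, -0.607, 0.231] pointing down, gripper open.
Joint ranges: [-2.75, 2.75], [-0.78, 2.1], [0.31, 2.55], [-1.13, 4.27], [0.13, 2.63], [-2.58, 2.58]. Speed limits (rad/s): [2.79, 2.79, 3.14, 3.14, 3.14, 3.14].

INTERFACE

Orientations are given as a rotation vector (axis times angle).
In Python, from station import r gives the robot as it stands. The module is installed in compiled form; this text tells all that it offers.
- The arm moves only by the tool carry_out, never from a script. Its argument "targets" is a list of rows, each a list of 3 entries, a list of its own where there are three numbers: the shift along the tool's x, y, z in m, then the turn about the tool's z in rad, then the opening, from 0 (shut) to 1 (fully open). A call has exactly 10 rows; each row is the pose to reach, as a shift and turn from the pose measured when the call began, along the tool's axes at that moment; what a row does not reach only later rows make up. A row lasts 1/12 s, in which the tool goes at most 41.7 mm and 7.16 degrees, less where a joint would pass 70% of its speed; a pose out of reach is approached as far as the arm can. A call with a gripper value outside its range is refused whole. The fingers move at their own pace and stop on an object; "grip_force" is the grip in N (left out, the last holds). Time passes only in rows, so rows that repeat a pose let the fingers close, or fill a call up. It gives the time, the measured TCP pose, the force and the opening at its end, in the units of the state.
- r.get_state(): the state, without advancing time (a new reading comes with each control period).
- r.read_camera(name): name is "side" or "top"; returns the picture (384x512x3 uint8, blue, green, red); there is no depth.
- r.camera_params(name): a dict with "intrinsics" (3x3 intrinsics, pixels), "k1" (the pictures are not rectified: a ray, as slopes to the right and down, at radius r is drawn at 1 + k1 r^2 times it, then the intrinsics apply), "rvec" (rotation vector, rad) and "tvec" (3), from world to camera coordinates, as OpenCV has them. Camera axes: x right, y down, z forward; pixel columns grow to the right and rows downward; lengths in m; the calibration is good to about 2 mm. A picture is of the moment at which its call begins. camera_params takes no time and is no camera call.
- r.hand_in(): hands the job in, once; it reports no verdict.
The state is a dict: "time_s": time; "q": joint angles; "qvel": joint speeds; "joint_efforts": joint torques, N m; "tcp_pos": TCP position; "orientation": TCP orientation; "contact_force": force on the tool from outside, world axes, zero at the start; "wrist_torque": the same for the moment, N m; "width": finger opening in m.
Only numpy, scipy, OpenCV 4.12 (cv2) and the standard library are available. Lean on these libraries where they do the work, as an engineer would, in place of code of your own. Each camera call takes 0.05 s, during which the arm holds its last target. There are 200 camera calls.

## Working session

There is one attempt and no reset: what is moved stays moved. The work goes in short steps, Python scripts to look and compute and a tool call to move; the robot and the scene stay as the last step left them, time stands still between calls to the robot, and variables do not carry over. Pictures are saved under pics/ and viewed, about 12 in all and at most 16, crops included, and the job is handed in when it is done.

Besides the shell and the picture viewer there is one more tool, called after "Emit:" as name(argument=value, ...), one argument or row to a line, values as JSON. carry_out: Moves the arm, as the interface text tells. Its arguments: {"type":"object","properties":{"targets":{"type":"array","items":{"type":"array"}},"grip_force":{"type":"number"}},"required":["targets"]}

```bash
mkdir -p pics; python3 - <<'E'
from station import r
import cv2
for n in("top","side"):
    cv2.imwrite(f"pics/{n}0.png",cv2.resize(r.read_camera(n),(800,600),interpolation=cv2.INTER_CUBIC))
    p=r.camera_params(n);print(n,p)
print(r.get_state(),r.pinch_z)
E
```

```text
top {'intrinsics': array([[488.59825699,   0.        , 254.30509507],
       [  0.        , 488.59825699, 195.21193935],
       [  0.        ,   0.        ,   1.        ]]), 'k1': -0.009647865282266821, 'rvec': array([ 2.20252403, -2.15164308,  0.0484063 ]), 'tvec': array([-0.00239481,  0.59021842,  1.05815605])}
side {'intrinsics': array([[405.70587275,   0.        , 255.66392739],
       [  0.        , 405.70587275, 194.90786435],
       [  0.        ,   0.        ,   1.        ]]), 'k1': -0.1415983201115913, 'rvec': array([ 0.85392873, -2.42404999,  1.24609186]), 'tvec': array([0.46445652, 0.29973296, 0.56820755])}
{'time_s': 0.1, 'q': array([-1.44321873e+00,  2.17695533e-01,  1.61479765e+00, -4.22807293e-06,
        1.31133197e+00, -1.12195593e-01]), 'qvel': array([-0.00042932, -0.00156561, -0.00453998,  0.00088266, -0.00135806,
       -0.00034745]), 'joint_efforts': array([-6.86439671e-05, -3.98074043e+01, -3.04969990e+01, -1.62747078e-04,
        4.20552213e-03,  1.21350801e-06]), 'tcp_pos': array([ 0.14835296, -0.60636208,  0.23007592]), 'orientation': array([-3.11682637e+00, -3.75467974e-01,  3.33638271e-05]), 'contact_force': array([-0.3138294 ,  0.00762098, -0.14156481]), 'wrist_torque': array([-0.00507827,  0.01031418,  0.02516375]), 'width': 0.08545278869700719} 0.0187
```

View pics/top0.png

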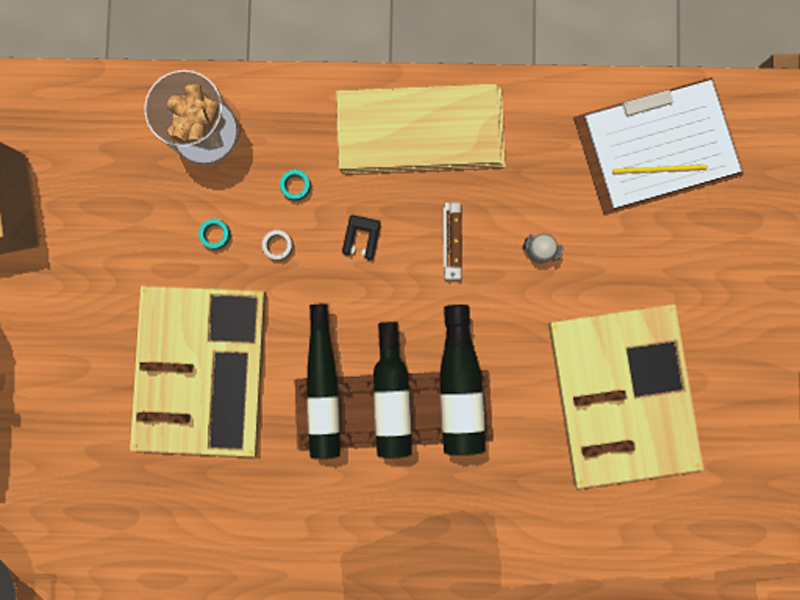

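View pics/side0.png

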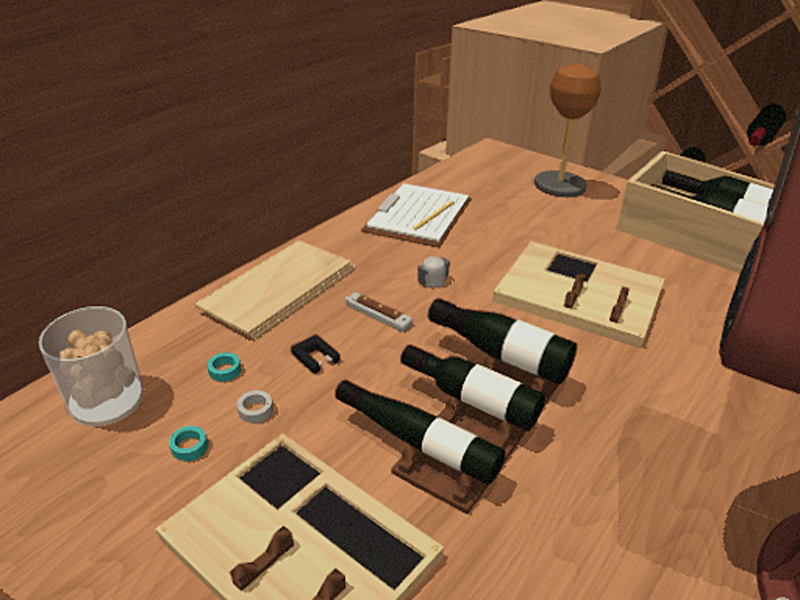

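The top view has world +x up and +y left. The red board (two recesses) is on the left around (200,370), the sparkling board on the right around (627,395). The rack holds, left to right, the flute, red (392,390) and sparkling (463,380) bottles. The bare ring is at (277,245), the corkscrew at (453,241), the stopper at (543,248), and the teal rings are decoys.

```bash
cat > h.py <<'E'
from station import r
import cv2, numpy as np
def cam(n):
    p=r.camera_params(n); R=cv2.Rodrigues(p["rvec"])[0]
    return p["intrinsics"],np.array([p["k1"],0,0,0,0]),R,p["tvec"]
def ray(n,px,z):
    "pixels (512x384 picture) -> world xy at height z"
    K,d,R,t=cam(n)
    u=cv2.undistortPoints(np.float64(px).reshape(-1,1,2),K,d).reshape(-1,2)
    D=np.c_[u,np.ones(len(u))]@R; C=-R.T@t
    return (C+D*((z-C[2])/D[:,2])[:,None])[:,:2]
def proj(n,P):
    K,d,R,t=cam(n)
    return cv2.projectPoints(np.float64(P).reshape(-1,1,3),cv2.Rodrigues(R)[0],t,K,d)[0].reshape(-1,2)
def blob(mask,x0,y0,x1,y1):
    "largest contour in a window given in 800x600 pixels; window pixels -> contour in picture pixels"
    m=np.zeros_like(mask); s=np.int32(np.array([x0,y0,x1,y1])*.64); m[s[1]:s[3],s[0]:s[2]]=mask[s[1]:s[3],s[0]:s[2]]
    c=max(cv2.findContours(m,cv2.RETR_EXTERNAL,cv2.CHAIN_APPROX_NONE)[0],key=cv2.contourArea)
    return c.reshape(-1,2).astype(float)
def rect(P):
    "min area rect of world points (m): centre, long-side, short-side, long axis angle (rad, -pi/2..pi/2)"
    (c,(w,h),a)=cv2.minAreaRect(np.float32(P*1000)); 
    if w<h: w,h,a=h,w,a+90
    return np.round(c,1),round(w,1),round(h,1),round(np.radians((a+90)%180-90),4)
def tool():
    s=r.get_state();R=cv2.Rodrigues(s["orientation"])[0]
    return s["tcp_pos"],np.arctan2(R[1,0],R[0,0]),R,s
def go(x,y,z,yaw):
    "shift in tool axes and turn about tool z to reach world TCP x,y,z (m) with tool x at yaw"
    p,a,R,s=tool()
    d=R.T@(np.array([x,y,z])-p); t=-(yaw-a); t=(t+np.pi)%(2*np.pi)-np.pi
    print("shift mm",np.round(d*1000,1),"turn",round(t,4),"| now mm",np.round(p*1000,1),"yaw",round(a,4),"w",round(s["width"]*1000,1),"F",np.round(s["contact_force"],1),"t",round(s["time_s"],1))
E
python3 - <<'E'
from h import *
im=r.read_camera("top");hsv=cv2.cvtColor(im,cv2.COLOR_BGR2HSV);H,S,V=cv2.split(hsv)
print("C",-cam("top")[2].T@cam("top")[3], -cam("side")[2].T@cam("side")[3])
for n,x,y in(("pine",155,440),("pine2",600,350),("table",100,350),("table2",500,420),("rec",230,420),("rack",350,410),("label",392,410),("glass",392,370),("fc",352,232),("stop",543,246),("corkm",447,235),("corkw",456,235),("ring",266,245),("floorshadow",240,160)):
    print(n,hsv[int(y*.64),int(x*.64)],end=" ")
print()
pine=((H>19)&(H<32)&(V>110)&(S<165)).astype(np.uint8)*255
for n,w in(("red",(110,270,285,475)),("spk",(535,290,720,505))):
    c=blob(pine,*w); print(n,"board",rect(ray("top",c,.02)))
rec=((S<90)&(V<75)).astype(np.uint8)*255
for n,w in(("sq",(200,288,266,345)),("long",(200,345,266,456)),("sp",(610,330,690,400))):
    c=blob(rec,*w);print(n,rect(ray("top",c,.014)))
lab=((S<40)&(V>150)).astype(np.uint8)*255
for n,w,z in(("flute",(300,380,345,450),.045),("red",(365,380,418,450),.046),("spk",(435,380,492,450),.052)):
    c=blob(lab,*w);print(n,"label",rect(ray("top",c,z)))
cv2.imwrite("pics/masks.png",np.hstack([pine,rec]))
crop=im[120:310,170:380]; cv2.imwrite("pics/crop1.png",cv2.resize(crop,(800,724))[:600])
E
```

```text
C [ 0.5191393  -0.01282042  1.09470899] [0.19554863 0.51697412 0.56825877]
pine [ 27 104 219] pine2 [ 28 102 220] table [ 13 164 198] table2 [ 13 164 197] rec [30 13 60] rack [ 12 156 116] label [100  13 232] glass [60 65 39] fc [135  11  47] stop [ 23  24 209] corkm [ 10 117  96] corkw [ 12 153 115] ring [ 27  19 146] floorshadow [ 13 160 123] 
red board (array([491.7, 292.8]), 232.5, 176.4, np.float64(-0.0195))
spk board (array([ 471.4, -308.9]), 232.7, 177.4, np.float64(0.1683))
sq (array([566.5, 246.6]), 63.2, 61.9, np.float64(1.5533))
long (array([451.2, 248.8]), 132.7, 45.3, np.float64(-0.0162))
sp (array([ 509.4, -351.1]), 67.4, 66.9, np.float64(-1.401))
flute label (array([435.5, 110.5]), 48.9, 38.6, np.float64(0.0316))
red label (array([441.3,  15.4]), 59.3, 44.8, np.float64(0.0262))
spk label (array([444., -80.]), 55.3, 51.5, np.float64(-1.5036))
```

```bash
python3 - <<'E'
from h import *
im=r.read_camera("top");hsv=cv2.cvtColor(im,cv2.COLOR_BGR2HSV);H,S,V=cv2.split(hsv)
m=(((V<70)&(H>25))|((S<60)&(V>120))).astype(np.uint8)*255
m=cv2.morphologyEx(m,cv2.MORPH_OPEN,np.ones((3,3)))
for n,w,za,rb,rn,L in(("red",(365,310,418,465),.046,.024,.0135,.182),("spk",(433,295,495,465),.052,.0285,.0155,.2)):
    c=blob(m,*w); rows=np.unique(c[:,1]); rows=rows[2:-2]
    mid=np.array([[(c[c[:,1]==y,0].min()+c[c[:,1]==y,0].max())/2,y] for y in rows])
    P=ray("top",mid,za); vx,vy,x0,y0=cv2.fitLine(np.float32(P),cv2.DIST_HUBER,0,.001,.001).ravel(); 
    if vx<0: vx,vy=-vx,-vy
    dev=(P[:,1]-y0)-(P[:,0]-x0)*vy/vx
    xb=ray("top",[[mid[-1,0],c[:,1].max()+.5]],za+rb)[0]; xn=ray("top",[[mid[0,0],c[:,1].min()-.5]],za+rn)[0]
    g=xb[0]+.06*vx; g2=xn[0]-(L-.06)*vx
    yaw=np.arctan2(vy,vx);print(n,"yaw",round(yaw,4),"base",xb,"neck",xn,"len",xn[0]-xb[0],"grip",g,g2,"y",y0+((g+g2)/2-x0)*vy/vx,"dev",np.abs(dev).max())
met=((S<60)&(V>120)).astype(np.uint8)*255
c=blob(met,255,220,298,268);cc,ww,hh,a=rect(ray("top",c,.016));print("ring",cc,ww,hh,cv2.minEnclosingCircle(np.float32(ray("top",c,.016)*1000)))
c=blob(met,515,222,570,275);print("dome",rect(ray("top",c,.035)),cv2.minEnclosingCircle(np.float32(ray("top",c,.035)*1000)))
noW=((H<8)|(H>17)|(V<90)|(S<110)|(S>185)).astype(np.uint8)*255
c=blob(noW,432,195,472,288);print("cork",rect(ray("top",c,.014)))
c=blob(noW,512,222,575,278);print("stopper all",rect(ray("top",c,.021)))
a=cv2.resize(im[125:185,160:370],None,fx=3.8,fy=3.8,interpolation=cv2.INTER_CUBIC)
b=cv2.resize(cv2.cvtColor(noW,cv2.COLOR_GRAY2BGR)[125:185,160:370],None,fx=3.8,fy=3.8)
cv2.imwrite("pics/c2.png",np.vstack([a,b]))
E
```

```text
red yaw 0.069 base [0.38433398 0.01017677] neck [0.52935561 0.02033414] len 0.14502162795660323 grip 0.4441912136983769 0.407645906622374 y 0.013764824424741477 dev 0.011464248091545507
spk yaw 0.0723 base [ 0.39220846 -0.08124226] neck [ 0.53568526 -0.07314504] len 0.14347679548046738 grip 0.45205171718202636 0.3960509928224917 y -0.08159599567686798 dev 0.010317461027305214
ring [673.1 186.2] 40.5 38.3 ((673.5394897460938, 186.71080017089844), 21.245162963867188)
dome (array([ 676. , -189.9]), 32.9, 32.6, np.float64(0.0122)) ((676.1842651367188, -189.98812866210938), 17.165653228759766)
cork (array([684.4, -63. ]), 112.6, 25.8, np.float64(0.042))
stopper all (array([ 674.7, -191.2]), 52.8, 40.0, np.float64(-1.5497))
```

View pics/c2.png

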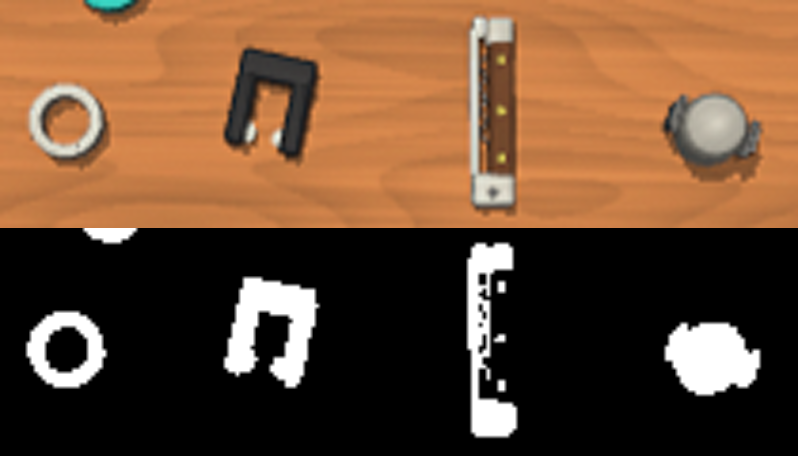

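```bash
python3 - <<'E'
from h import *
im=r.read_camera("top");hsv=cv2.cvtColor(im,cv2.COLOR_BGR2HSV);H,S,V=cv2.split(hsv)
for n,w,za,rb,rn,L,bw in(("red",(362,310,424,470),.046,.024,.0135,.182,48),("spk",(428,295,500,470),.052,.0285,.0155,.2,57)):
    G=(((im[...,2].astype(int)<62)&(im[...,2].astype(int)-im[...,1]<12))|((S<50)&(V>140))).astype(np.uint8)*255
    c=blob(cv2.morphologyEx(G,cv2.MORPH_CLOSE,np.ones((3,3))),*w); rows=np.unique(c[:,1])[2:-2]
    lo=np.array([c[c[:,1]==y,0].min() for y in rows]);hi=np.array([c[c[:,1]==y,0].max() for y in rows])
    mid=np.c_[(lo+hi)/2,rows]; P=ray("top",mid,za); vx,vy,x0,y0=cv2.fitLine(np.float32(P),cv2.DIST_HUBER,0,.001,.001).ravel()
    if vx<0: vx,vy=-vx,-vy
    xb=ray("top",[[mid[-1,0],c[:,1].max()+.5]],za+rb)[0]; xn=ray("top",[[mid[0,0],c[:,1].min()-.5]],za+rn)[0]
    g=xb[0]+.06*vx; g2=xn[0]-(L-.06)*vx
    print(n,"yaw",round(np.arctan2(vy,vx),4),"len",round(xn[0]-xb[0],4),"gripx",g,g2,"y",y0+((g+g2)/2-x0)*vy/vx,"w px",(hi-lo+1)[::6])
    print(np.round((P[:,1]-y0)-(P[:,0]-x0)*vy/vx,4)[::6]*1000)
wl,wr=ray("top",[[160+677/3.8,125+115/3.8],[160+750/3.8,125+138/3.8]],.02);d=wl-wr;print("wing y axis ang -90:",np.arctan2(d[1],d[0])-np.pi/2,(wl+wr)/2)
E
```

```text
red yaw 0.0722 len 0.181 gripx 0.4441778622579472 0.44362421326156143 y 0.015318514175809948 w px [11. 12. 12. 12. 16. 22. 22. 22. 21. 22. 21. 21. 22. 22.]
[-0.1 -0.5  0.1  0.7 -0.8 -0.2  0.4  1.   0.5  0.1 -0.4  0.2 -0.3  0.3]
spk yaw 0.0768 len 0.198 gripx 0.45203163786731765 0.4506624317170562 y -0.07980623327109863 w px [15. 15. 14. 15. 17. 20. 23. 26. 26. 27. 26. 26. 27. 28. 27. 26.]
[-0.5  0.3 -0.  -0.4  0.4  0.  -0.3 -0.6  0.1 -0.2 -0.5  0.2 -0.1 -0.4
 -0.7  1. ]
wing y axis ang -90: -0.28781480563254336 [ 0.67645396 -0.19298347]
```

```bash
python3 -c "
from h import *
go(.444,.0153,.15,.075);go(.444,.0153,.025,.075)"
```

```text
shift mm [ 434.9 -533.9   81.3] turn 0.1648 | now mm [ 148.4 -606.7  230.7] yaw 0.2398 w 85.5 F [ 0.6 -0.   0.6] t 0.2
shift mm [ 434.9 -533.8  206.3] turn 0.1648 | now mm [ 148.4 -606.7  230.7] yaw 0.2398 w 85.5 F [ 0.6 -0.   0.6] t 0.2
```

Emit:
carry_out(
  targets=[
    [[0.435,-0.534,0.081],0.165,1],
    [[0.435,-0.534,0.081],0.165,1],
    [[0.435,-0.534,0.081],0.165,1],
    [[0.435,-0.534,0.081],0.165,1],
    [[0.435,-0.534,0.081],0.165,1],
    [[0.435,-0.534,0.081],0.165,1],
    [[0.435,-0.534,0.081],0.165,1],
    [[0.435,-0.534,0.081],0.165,1],
    [[0.435,-0.534,0.081],0.165,1],
    [[0.435,-0.534,0.081],0.165,1],
  ],
)

```text
time_s: 1.08
tcp_pos: [0.3264, -0.2315, 0.1826]
orientation: [-3.139, -0.116, -0.001]
contact_force: [1.0, -1.1, -0.2]
width: 0.0854
```

```bash
python3 -c "
from h import *
go(.444,.0153,.15,.075)"
```

```text
shift mm [ 135.5 -237.4   32.8] turn -0.001 | now mm [ 326.4 -231.5  182.6] yaw 0.074 w 85.4 F [ 1.  -1.1 -0.2] t 1.1
```

Emit:
carry_out(
  targets=[
    [[0.1355,-0.2374,0.033],-0.001,0.85],
    [[0.1355,-0.2374,0.033],-0.001,0.85],
    [[0.1355,-0.2374,0.033],-0.001,0.85],
    [[0.1355,-0.2374,0.033],-0.001,0.85],
    [[0.1355,-0.2374,0.033],-0.001,0.85],
    [[0.1355,-0.2374,0.033],-0.001,0.85],
    [[0.1355,-0.2374,0.033],-0.001,0.85],
    [[0.1355,-0.2374,0.033],-0.001,0.85],
    [[0.1355,-0.2374,0.033],-0.001,0.85],
    [[0.1355,-0.2374,0.033],-0.001,0.85],
  ],
)

```text
time_s: 1.92
tcp_pos: [0.4436, 0.0151, 0.1497]
orientation: [-3.139, -0.119, -0.0]
contact_force: [0.4, -0.2, -0.2]
width: 0.0727
```

```bash
python3 -c "
from h import *
go(.444,.0153,.025,.075)
for n in('top','side'):
  im=r.read_camera(n); k=im[160:340,170:410] if n=='top' else im[100:340,180:500]
  cv2.imwrite('pics/a_%s.png'%n,cv2.resize(k,None,fx=2.4,fy=2.4))
"
```

```text
shift mm [  0.4  -0.2 124.7] turn 0.0006 | now mm [443.6  15.1 149.7] yaw 0.0756 w 72.7 F [ 0.4 -0.2 -0.2] t 1.9
```

View pics/a_side.png

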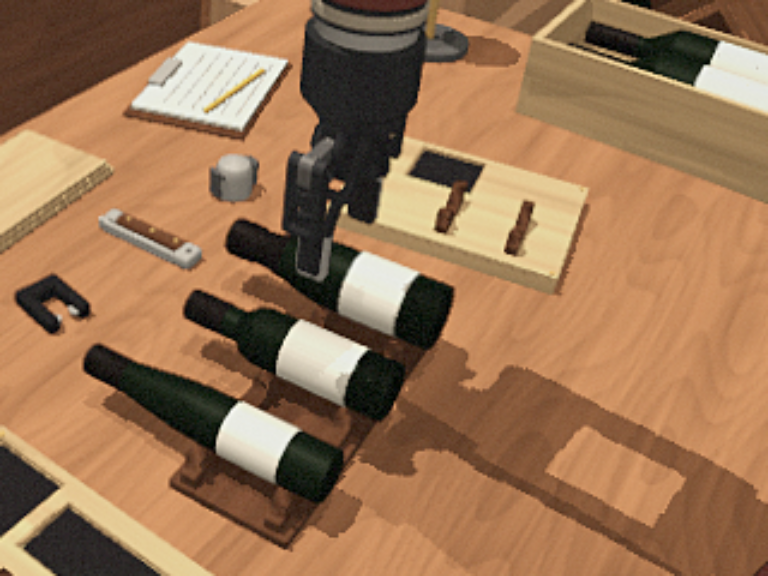

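The gripper (fingertip near (313,270)) hangs above the red bottle, aligned and clear of its neighbours. I'll descend and grip.

Emit:
carry_out(
  targets=[
    [[0.0004,-0.0002,0.03],0,0.85],
    [[0.0004,-0.0002,0.06],0,0.85],
    [[0.0004,-0.0002,0.09],0,0.85],
    [[0.0004,-0.0002,0.11],0,0.85],
    [[0.0004,-0.0002,0.12],0,0.85],
    [[0.0004,-0.0002,0.125],0,0.85],
    [[0.0004,-0.0002,0.125],0,0.85],
    [[0.0004,-0.0002,0.125],0,0.4],
    [[0.0004,-0.0002,0.125],0,0.3],
    [[0.0004,-0.0002,0.125],0,0.3],
  ],
  grip_force=70,
)

```text
time_s: 2.85
tcp_pos: [0.4457, 0.0151, 0.027]
orientation: [-3.138, -0.114, -0.005]
contact_force: [-1.5, 2.9, 5.3]
width: 0.0462
```

Emit:
carry_out(
  targets=[
    [[0,0,0],0,0.3],
    [[0,0,0],0,0.3],
    [[0,0,0],0,0.3],
    [[0,0,0],0,0.3],
    [[0,0,0],0,0.3],
    [[0,0,0],0,0.3],
    [[0,0,-0.005],0,0.3],
    [[0,0,-0.01],0,0.3],
    [[0,0,-0.015],0,0.3],
    [[0,0,-0.02],0,0.3],
  ],
)

```text
time_s: 3.68
tcp_pos: [0.4455, 0.015, 0.0474]
orientation: [-3.138, -0.114, -0.005]
contact_force: [0.1, -0.4, -4.0]
width: 0.0461
```

```bash
python3 -c "
from h import *
import numpy as np
print(r.get_state()['wrist_torque'])
a=-.0185;B=np.array([491.9,293.4])
c,s=np.cos(a),np.sin(a);P=B+np.array([[c,-s],[s,c]])@[-32,40];print('seat',P)
go(P[0]/1e3,P[1]/1e3,.15,a)
"
```

```text
[0.03425378 0.04429424 0.00636595]
seat [460.64543363 333.98512143]
shift mm [  38.6 -317.2 -102.1] turn 0.0911 | now mm [445.5  15.   47.4] yaw 0.0726 w 46.1 F [ 0.1 -0.4 -4. ] t 3.7
```

Emit:
carry_out(
  targets=[
    [[0,0,-0.03],0,0.3],
    [[0,0,-0.06],0,0.3],
    [[0,0,-0.085],0,0.3],
    [[0.002,-0.02,-0.1],0.01,0.3],
    [[0.006,-0.05,-0.1],0.02,0.3],
    [[0.01,-0.08,-0.1],0.03,0.3],
    [[0.014,-0.11,-0.1],0.04,0.3],
    [[0.018,-0.145,-0.1],0.05,0.3],
    [[0.022,-0.18,-0.1],0.06,0.3],
    [[0.026,-0.215,-0.1],0.07,0.3],
  ],
)

```text
time_s: 4.52
tcp_pos: [0.4552, 0.2327, 0.1482]
orientation: [-3.14, -0.003, -0.005]
contact_force: [0.7, -0.2, -4.6]
width: 0.0464
```

```bash
python3 -c "
from h import *
go(.4615,.334,.12,-.0185)"
```

```text
shift mm [   6.4 -101.2   28.3] turn 0.0203 | now mm [455.2 232.7 148.2] yaw 0.0018 w 46.4 F [ 0.7 -0.2 -4.6] t 4.5
```

Emit:
carry_out(
  targets=[
    [[0.001,-0.03,0.0],0.01,0.3],
    [[0.003,-0.06,0.01],0.02,0.3],
    [[0.005,-0.085,0.02],0.02,0.3],
    [[0.0064,-0.097,0.028],0.02,0.3],
    [[0.0064,-0.101,0.028],0.02,0.3],
    [[0.0064,-0.1012,0.028],0.02,0.3],
    [[0.0064,-0.1012,0.028],0.02,0.3],
    [[0.0064,-0.1012,0.028],0.02,0.3],
    [[0.0064,-0.1012,0.028],0.02,0.3],
    [[0.0064,-0.1012,0.028],0.02,0.3],
  ],
)

```text
time_s: 5.35
tcp_pos: [0.4619, 0.3333, 0.121]
orientation: [-3.14, 0.031, -0.007]
contact_force: [0.2, -0.4, -3.7]
width: 0.0459
```

```bash
python3 -c "
from h import *
go(.462,.334,.035,-.0185)
for n in('top','side'):
  im=r.read_camera(n); k=im[170:310,60:250] if n=='top' else im[150:384,50:400]
  cv2.imwrite('pics/b_%s.png'%n,cv2.resize(k,None,fx=2.2,fy=2.2))
a=cv2.imread('pics/b_top.png');b=cv2.imread('pics/b_side.png')
cv2.imwrite('pics/b.png',b)
"
```

```text
shift mm [-0.3 -0.6 86. ] turn -0.001 | now mm [461.9 333.3 121. ] yaw -0.0195 w 45.9 F [ 0.2 -0.4 -3.7] t 5.3
```

View pics/b.png

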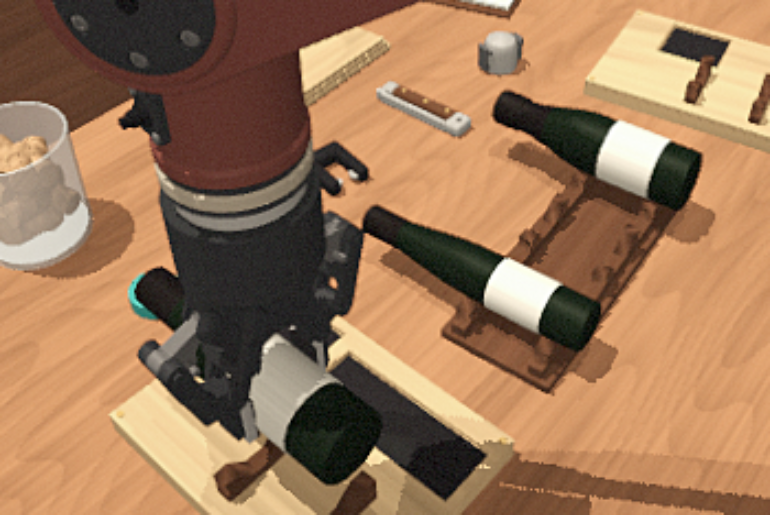

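The red bottle is held level above the left board's cradle, with the neck towards the free end. I'll lower it.

Emit:
carry_out(
  targets=[
    [[0,-0.0006,0.03],0,0.3],
    [[0,-0.0006,0.055],0,0.3],
    [[0,-0.0006,0.068],0,0.3],
    [[0,-0.0006,0.074],0,0.3],
    [[0,-0.0006,0.078],0,0.3],
    [[0,-0.0006,0.08],0,0.3],
    [[0,-0.0006,0.081],0,0.3],
    [[0,-0.0006,0.082],0,0.3],
    [[0,-0.0006,0.083],0,0.3],
    [[0,-0.0006,0.083],0,0.3],
  ],
)

```text
time_s: 6.28
tcp_pos: [0.4627, 0.3345, 0.0385]
orientation: [-3.139, 0.03, -0.008]
contact_force: [-0.2, 0.1, -4.2]
width: 0.0463
```

```bash
python3 -c "
from h import *
go(.462,.334,.035,-.0185)"
```

```text
shift mm [-0.7  0.5  3.5] turn -0.0007 | now mm [462.7 334.5  38.5] yaw -0.0192 w 46.3 F [-0.2  0.1 -4.2] t 6.3
```

Emit:
carry_out(
  targets=[
    [[0,0,0.001],0,0.3],
    [[0,0,0.002],0,0.3],
    [[0,0,0.002],0,0.3],
    [[0,0,0.003],0,0.3],
    [[0,0,0.003],0,0.3],
    [[0,0,0.0035],0,0.3],
    [[0,0,0.0035],0,0.3],
    [[0,0,0.004],0,0.3],
    [[0,0,0.004],0,0.3],
    [[0,0,0.004],0,0.3],
  ],
)

```text
time_s: 7.12
tcp_pos: [0.4629, 0.3345, 0.0361]
orientation: [-3.139, 0.03, -0.008]
contact_force: [-2.4, -3.6, 8.1]
width: 0.0462
```

Contact (+8 N) means it is seated. Releasing, then rising.

Emit:
carry_out(
  targets=[
    [[0,0,-0.001],0,0.3],
    [[0,0,-0.001],0,0.58],
    [[0,0,-0.001],0,0.62],
    [[0,0,-0.001],0,0.7],
    [[0,0,-0.001],0,0.85],
    [[0,0,-0.001],0,0.9],
    [[0,0,-0.001],0,0.9],
    [[0,0,-0.01],0,0.9],
    [[0,0,-0.035],0,0.9],
    [[0,0,-0.065],0,0.9],
  ],
)

```text
time_s: 7.95
tcp_pos: [0.4605, 0.3332, 0.0997]
orientation: [3.141, -0.03, -0.0]
contact_force: [0.4, 0.6, 0.7]
width: 0.0767
```

```bash
python3 -c "
from h import *
go(.6844,-.063,.12,.04)
cv2.imwrite('pics/c.png',cv2.resize(r.read_camera('side')[150:384,20:340],None,fx=2.4,fy=2.4))
"
```

```text
shift mm [231.4 391.9 -20.1] turn -0.059 | now mm [460.5 333.2  99.7] yaw -0.019 w 76.7 F [0.4 0.6 0.7] t 8.0
```

View pics/c.png

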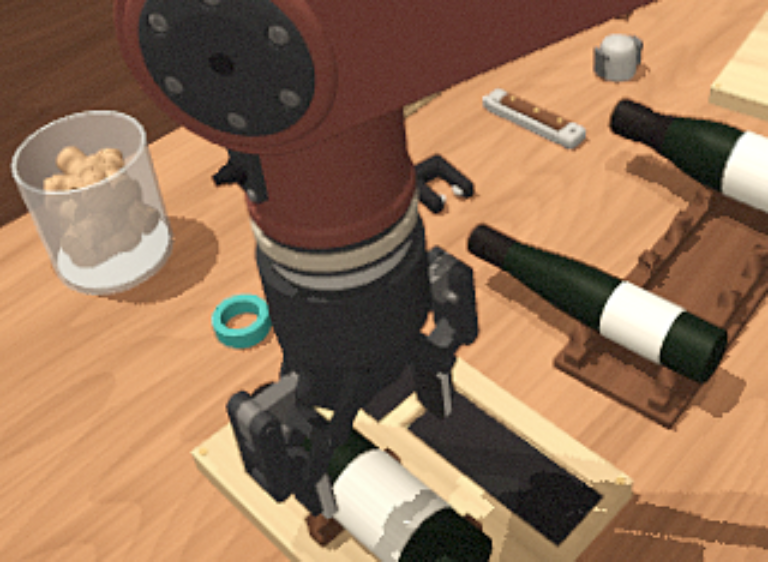

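The red bottle lies in the cradle and the fingers are clear. On to the corkscrew.

Emit:
carry_out(
  targets=[
    [[0.0,0.0,-0.03],0,0.8],
    [[0.02,0.03,-0.04],-0.01,0.7],
    [[0.04,0.065,-0.04],-0.02,0.6],
    [[0.06,0.1,-0.04],-0.03,0.6],
    [[0.08,0.135,-0.04],-0.04,0.6],
    [[0.1,0.17,-0.04],-0.05,0.6],
    [[0.12,0.205,-0.04],-0.059,0.6],
    [[0.14,0.24,-0.04],-0.059,0.6],
    [[0.16,0.275,-0.04],-0.059,0.6],
    [[0.18,0.31,-0.04],-0.059,0.6],
  ],
)

```text
time_s: 8.83
tcp_pos: [0.6404, 0.0208, 0.1493]
orientation: [-3.135, -0.063, -0.021]
contact_force: [1.1, -0.1, 0.5]
width: 0.0513
```

```bash
python3 -c "
from h import *
go(.6844,-.063,.07,.04)
im=r.read_camera('top');hsv=cv2.cvtColor(im,cv2.COLOR_BGR2HSV);H,S,V=cv2.split(hsv)
# red bottle check at seated height
G=(((im[...,2].astype(int)<62)&(im[...,2].astype(int)-im[...,1]<12))|((S<50)&(V>140))).astype(np.uint8)*255
cv2.imwrite('pics/d.png',cv2.resize(im[150:320,60:300],None,fx=3.2,fy=3.2,interpolation=cv2.INTER_CUBIC))
"
```

```text
shift mm [39.5 86.  79.4] turn 0.0001 | now mm [640.4  20.8 149.3] yaw 0.0401 w 51.3 F [ 1.1 -0.1  0.5] t 8.8
```

View pics/d.png

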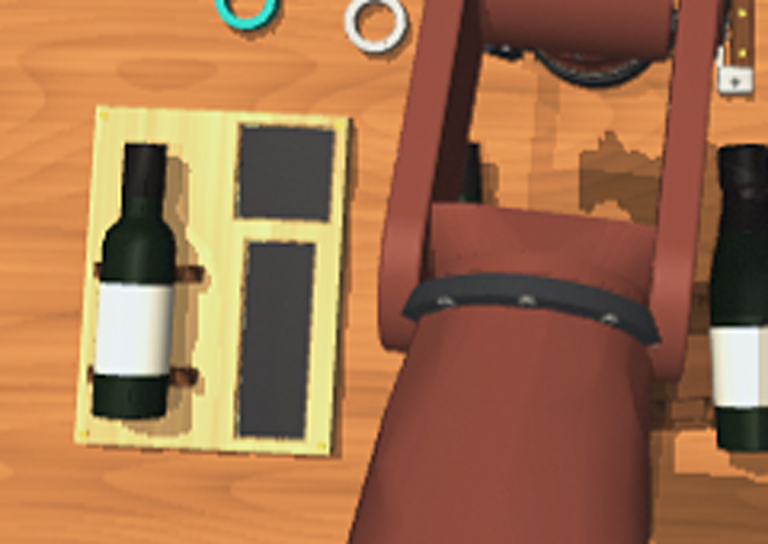

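The red bottle sits across both rails, neck over the longer free end. Next the corkscrew grasp.

Emit:
carry_out(
  targets=[
    [[0.018,0.035,0.02],0,0.6],
    [[0.034,0.07,0.04],0,0.6],
    [[0.0395,0.086,0.06],0,0.6],
    [[0.0395,0.086,0.079],0,0.6],
    [[0.0395,0.086,0.079],0,0.6],
    [[0.0395,0.086,0.079],0,0.6],
    [[0.0395,0.086,0.1],0,0.6],
    [[0.0395,0.086,0.12],0,0.6],
    [[0.0395,0.086,0.13],0,0.6],
    [[0.0395,0.086,0.13],0,0.6],
  ],
)

```text
time_s: 9.72
tcp_pos: [0.6878, -0.0697, 0.0195]
orientation: [-3.141, -0.059, -0.025]
contact_force: [-0.0, 0.1, -1.2]
width: 0.0512
```

```bash
python3 -c "
from h import *
go(.6844,-.063,.007,.04)
cv2.imwrite('pics/e.png',cv2.resize(r.read_camera('side')[140:240,160:320],None,fx=4,fy=4,interpolation=cv2.INTER_CUBIC))
"
```

```text
shift mm [-3.3 -6.8 12.4] turn -0.0026 | now mm [687.8 -69.7  19.5] yaw 0.0374 w 51.2 F [-0.   0.1 -1.2] t 9.7
```

View pics/e.png

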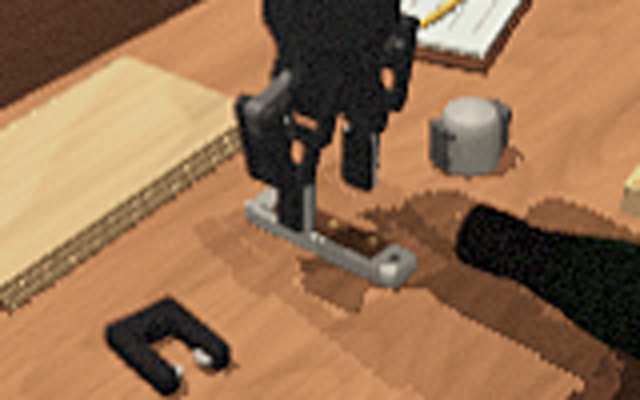

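The fingers straddle the corkscrew but sit about 7 mm too far to -y, as computed. I'll correct, descend and grip.

Emit:
carry_out(
  targets=[
    [[-0.0033,-0.0068,-0.002],0,0.6],
    [[-0.0033,-0.0068,-0.002],0,0.6],
    [[-0.0033,-0.0068,0.005],0,0.6],
    [[-0.0033,-0.0068,0.012],0,0.6],
    [[-0.0033,-0.0068,0.0125],0,0.6],
    [[-0.0033,-0.0068,0.0125],0,0.6],
    [[-0.0033,-0.0068,0.0125],0,0.4],
    [[-0.0033,-0.0068,0.0125],0,0.15],
    [[-0.0033,-0.0068,0.0125],0,0.1],
    [[-0.0033,-0.0068,0.0125],0,0.1],
  ],
  grip_force=50,
)

```text
time_s: 10.6
tcp_pos: [0.6859, -0.0635, 0.0086]
orientation: [3.141, 0.058, 0.029]
contact_force: [0.1, 0.2, 0.8]
width: 0.0237
```

Emit:
carry_out(
  targets=[
    [[0,0,0],0,0.1],
    [[0,0,0],0,0.1],
    [[0,0,0],0,0.1],
    [[0,0,-0.01],0,0.1],
    [[0,0,-0.03],0,0.1],
    [[0,0,-0.06],0,0.1],
    [[0,0,-0.09],0,0.1],
    [[0,0,-0.1],0,0.1],
    [[0,0,-0.1],0,0.1],
    [[0,0,-0.1],0,0.1],
  ],
)

```text
time_s: 11.43
tcp_pos: [0.6843, -0.0636, 0.1091]
orientation: [3.14, 0.058, 0.031]
contact_force: [0.7, 1.1, -1.4]
width: 0.0238
```

```bash
python3 -c "
from h import *
a=-.0185
c,s=np.cos(a),np.sin(a);P=np.array([491.9,293.4])+np.array([[c,-s],[s,c]])@[-40,-46];print('seat',P)
go(P[0]/1e3,P[1]/1e3,.15,a)
cv2.imwrite('pics/f.png',cv2.resize(r.read_camera('side')[80:240,140:340],None,fx=3,fy=3,interpolation=cv2.INTER_CUBIC))
"
```

```text
seat [451.05589335 248.14782932]
shift mm [-220.6 -320.1  -45.5] turn 0.0557 | now mm [684.3 -63.6 109.1] yaw 0.0372 w 23.8 F [ 0.7  1.1 -1.4] t 11.4
```

View pics/f.png

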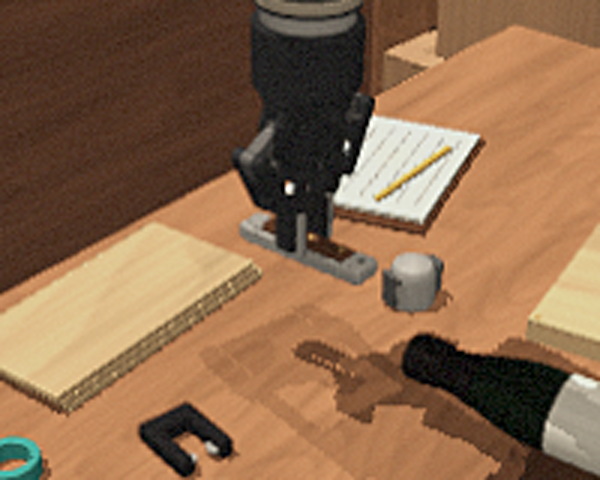

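The corkscrew is held flat. Carrying it to the long recess.

Emit:
carry_out(
  targets=[
    [[-0.01,-0.015,-0.02],0.01,0.1],
    [[-0.03,-0.045,-0.045],0.02,0.1],
    [[-0.052,-0.075,-0.045],0.03,0.1],
    [[-0.072,-0.105,-0.045],0.04,0.1],
    [[-0.093,-0.135,-0.045],0.05,0.1],
    [[-0.114,-0.165,-0.045],0.055,0.1],
    [[-0.135,-0.195,-0.045],0.055,0.1],
    [[-0.155,-0.225,-0.045],0.055,0.1],
    [[-0.176,-0.255,-0.045],0.055,0.1],
    [[-0.197,-0.285,-0.045],0.055,0.1],
  ],
)

```text
time_s: 12.32
tcp_pos: [0.4714, 0.2147, 0.1459]
orientation: [3.141, -0.029, 0.017]
contact_force: [-0.2, 0.0, -0.6]
width: 0.0242
```

Emit:
carry_out(
  targets=[
    [[-0.01,-0.015,0],0,0.1],
    [[-0.01,-0.015,0],0,0.1],
    [[-0.01,-0.015,0],0,0.1],
    [[-0.01,-0.015,0],0,0.1],
    [[-0.01,-0.015,0],0,0.1],
    [[-0.01,-0.015,0],0,0.1],
    [[-0.01,-0.015,0],0,0.1],
    [[-0.01,-0.015,0],0,0.1],
    [[-0.01,-0.015,0],0,0.1],
    [[-0.01,-0.015,0],0,0.1],
  ],
)

```text
time_s: 13.15
tcp_pos: [0.462, 0.2296, 0.1459]
orientation: [3.141, -0.03, 0.018]
contact_force: [-0.4, -0.3, -0.9]
width: 0.0237
```

```bash
python3 -c "
from h import *
go(.4526,.248,.024,-.0185)
print(tool()[2][:,2])"
```

```text
shift mm [-11.1 -18.3 121.8] turn -0.0003 | now mm [462.  229.6 145.9] yaw -0.0188 w 23.7 F [-0.4 -0.3 -0.9] t 13.2
[ 1.12473042e-02 -9.30206479e-04 -9.99936314e-01]
```

Emit:
carry_out(
  targets=[
    [[-0.008,-0.013,0.03],0,0.1],
    [[-0.0111,-0.0183,0.06],0,0.1],
    [[-0.0111,-0.0183,0.08],0,0.1],
    [[-0.0111,-0.0183,0.095],0,0.1],
    [[-0.0111,-0.0183,0.102],0,0.1],
    [[-0.0111,-0.0183,0.105],0,0.1],
    [[-0.0111,-0.0183,0.105],0,0.1],
    [[-0.0111,-0.0183,0.105],0,0.1],
    [[-0.0111,-0.0183,0.105],0,0.1],
    [[-0.0111,-0.0183,0.105],0,0.1],
  ],
)

```text
time_s: 13.98
tcp_pos: [0.4536, 0.2484, 0.0422]
orientation: [-3.141, 0.03, -0.022]
contact_force: [0.4, -0.6, 0.0]
width: 0.0239
```

```bash
python3 -c "
from h import *
go(.4526,.248,.0235,-.0185)"
```

```text
shift mm [-1.3  0.4 18.6] turn -0.0005 | now mm [453.6 248.4  42.2] yaw -0.019 w 23.9 F [ 0.4 -0.6  0. ] t 14.0
```

Emit:
carry_out(
  targets=[
    [[-0.001,0.0004,0.004],0,0.1],
    [[-0.001,0.0004,0.008],0,0.1],
    [[-0.001,0.0004,0.012],0,0.1],
    [[-0.001,0.0004,0.014],0,0.1],
    [[-0.001,0.0004,0.016],0,0.1],
    [[-0.001,0.0004,0.018],0,0.1],
    [[-0.001,0.0004,0.019],0,0.1],
    [[-0.001,0.0004,0.019],0,0.1],
    [[-0.001,0.0004,0.019],0,0.1],
    [[-0.001,0.0004,0.019],0,0.1],
  ],
)

```text
time_s: 14.82
tcp_pos: [0.453, 0.2481, 0.0232]
orientation: [-3.141, 0.03, -0.022]
contact_force: [0.4, -0.5, -1.2]
width: 0.0239
```

```bash
python3 -c "
from h import *
go(.4526,.248,.0235,-.0185)
"
```

```text
shift mm [-0.4  0.1 -0.3] turn -0.0005 | now mm [453.  248.1  23.2] yaw -0.019 w 23.9 F [ 0.4 -0.5 -1.2] t 14.8
```

Emit:
carry_out(
  targets=[
    [[0,0,0.001],0,0.1],
    [[0,0,0.001],0,0.1],
    [[0,0,0.001],0,0.3],
    [[0,0,0.001],0,0.4],
    [[0,0,0.001],0,0.5],
    [[0,0,0],0,0.55],
    [[0,0,-0.01],0,0.6],
    [[0,0,-0.04],0,0.6],
    [[0,0,-0.075],0,0.6],
    [[0,0,-0.1],0,0.6],
  ],
)

```text
time_s: 15.65
tcp_pos: [0.4523, 0.2484, 0.1262]
orientation: [-3.14, 0.03, -0.025]
contact_force: [1.5, -0.5, 0.7]
width: 0.0511
```

```bash
python3 -c "
from h import *
go(.6735,.1867,.12,.04)
"
```

```text
shift mm [222.2  57.5   9.7] turn -0.059 | now mm [452.3 248.4 126.2] yaw -0.019 w 51.1 F [ 1.5 -0.5  0.7] t 15.7
```

Emit:
carry_out(
  targets=[
    [[0.03,0.008,0],0,0.7],
    [[0.065,0.017,0.0],0,0.7],
    [[0.1,0.026,0.0],0,0.7],
    [[0.135,0.035,0.0],0,0.7],
    [[0.17,0.044,0.0],0,0.7],
    [[0.2,0.052,0.0],0,0.7],
    [[0.222,0.0575,0.01],0,0.7],
    [[0.222,0.0575,0.03],0,0.7],
    [[0.222,0.0575,0.05],0,0.7],
    [[0.222,0.0575,0.06],0,0.7],
  ],
)

```text
time_s: 16.48
tcp_pos: [0.6731, 0.1861, 0.0675]
orientation: [-3.141, 0.031, -0.02]
contact_force: [-0.3, 0.4, -1.1]
width: 0.0599
```

Emit:
carry_out(
  targets=[
    [[0,0,0],0,0.7],
    [[0,0,0],0,0.7],
    [[0,0,0],0,0.7],
    [[0,0,0],0,0.7],
    [[0,0,0],0,0.7],
    [[0,0,0],0,0.7],
    [[0,0,0],0,0.7],
    [[0,0,0],0,0.7],
    [[0,0,0],0,0.7],
    [[0,0,0],0,0.7],
  ],
)

```text
time_s: 17.32
tcp_pos: [0.6731, 0.186, 0.0675]
orientation: [-3.141, 0.031, -0.02]
contact_force: [-0.6, 1.4, 0.3]
width: 0.06
```

```bash
python3 -c "
from h import *
go(.6735,.1867,.006,-.0185)
a=cv2.resize(r.read_camera('side')[190:384,60:320],None,fx=3,fy=3,interpolation=cv2.INTER_CUBIC)
cv2.imwrite('pics/g.png',a)
"
```

```text
shift mm [-0.4 -0.6 61.5] turn -0.0012 | now mm [673.1 186.   67.5] yaw -0.0197 w 60.0 F [-0.6  1.4  0.3] t 17.3
```

View pics/g.png

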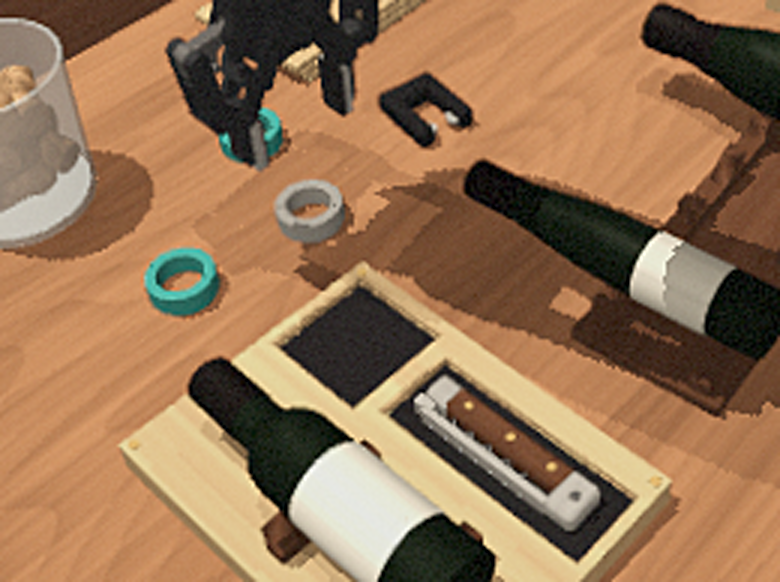

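The corkscrew lies flat in the long recess and the gripper is over the bare ring. Going down to grip it.

Emit:
carry_out(
  targets=[
    [[-0.0004,-0.0006,0.02],0,0.7],
    [[-0.0004,-0.0006,0.04],0,0.7],
    [[-0.0004,-0.0006,0.055],0,0.7],
    [[-0.0004,-0.0006,0.06],0,0.7],
    [[-0.0004,-0.0006,0.0615],0,0.7],
    [[-0.0004,-0.0006,0.0615],0,0.7],
    [[-0.0004,-0.0006,0.0615],0,0.45],
    [[-0.0004,-0.0006,0.0615],0,0.35],
    [[-0.0004,-0.0006,0.0615],0,0.35],
    [[-0.0004,-0.0006,0.0615],0,0.35],
  ],
  grip_force=40,
)

```text
time_s: 18.2
tcp_pos: [0.675, 0.187, 0.0078]
orientation: [-3.14, 0.031, -0.025]
contact_force: [0.4, -0.5, 3.5]
width: 0.0418
```

Emit:
carry_out(
  targets=[
    [[0,0,0],0,0.35],
    [[0,0,0],0,0.35],
    [[0,0,-0.01],0,0.35],
    [[0,0,-0.03],0,0.35],
    [[0,0,-0.06],0,0.35],
    [[0,0,-0.08],0,0.35],
    [[0,0,-0.08],0,0.35],
    [[0,0,-0.08],0,0.35],
    [[0,0,-0.08],0,0.35],
    [[0,0,-0.08],0,0.35],
  ],
)

```text
time_s: 19.03
tcp_pos: [0.672, 0.1866, 0.0856]
orientation: [-3.141, 0.031, -0.019]
contact_force: [-0.0, 0.0, -0.9]
width: 0.0414
```

```bash
python3 -c "
from h import *
a=-.0185
c,s=np.cos(a),np.sin(a);P=np.array([491.9,293.4])+np.array([[c,-s],[s,c]])@[75,-46];print('seat',P)
go(P[0]/1e3,P[1]/1e3,.022,a)
"
```

```text
seat [566.03621453 246.02045067]
shift mm [-107.8  -57.3   62.4] turn -0.0012 | now mm [672.  186.6  85.6] yaw -0.0197 w 41.4 F [-0.   0.  -0.9] t 19.0
```

Emit:
carry_out(
  targets=[
    [[-0.025,-0.014,0],0,0.35],
    [[-0.055,-0.03,0],0,0.35],
    [[-0.085,-0.045,0],0,0.35],
    [[-0.105,-0.056,0.005],0,0.35],
    [[-0.1078,-0.0573,0.02],0,0.35],
    [[-0.1078,-0.0573,0.035],0,0.35],
    [[-0.1078,-0.0573,0.045],0,0.35],
    [[-0.1078,-0.0573,0.045],0,0.35],
    [[-0.1078,-0.0573,0.045],0,0.35],
    [[-0.1078,-0.0573,0.045],0,0.35],
  ],
)

```text
time_s: 19.87
tcp_pos: [0.5664, 0.2458, 0.0394]
orientation: [-3.141, 0.032, -0.019]
contact_force: [-0.3, 0.1, -0.6]
width: 0.0414
```

```bash
python3 -c "
from h import *
go(.567,.246,.0215,-.0185)
"
```

```text
shift mm [ 0.4 -0.2 17.9] turn -0.0017 | now mm [566.4 245.8  39.4] yaw -0.0202 w 41.4 F [-0.3  0.1 -0.6] t 19.9
```

Emit:
carry_out(
  targets=[
    [[0,0,0.006],0,0.35],
    [[0,0,0.01],0,0.35],
    [[0,0,0.014],0,0.35],
    [[0,0,0.016],0,0.35],
    [[0,0,0.018],0,0.35],
    [[0,0,0.0185],0,0.35],
    [[0,0,0.0185],0,0.35],
    [[0,0,0.0185],0,0.35],
    [[0,0,0.0185],0,0.35],
    [[0,0,0.0185],0,0.35],
  ],
)

```text
time_s: 20.7
tcp_pos: [0.5664, 0.2456, 0.0218]
orientation: [3.141, -0.032, 0.018]
contact_force: [-2.6, -1.6, 4.1]
width: 0.0418
```

Emit:
carry_out(
  targets=[
    [[0,0,0],0,0.35],
    [[0,0,0],0,0.55],
    [[0,0,0],0,0.6],
    [[0,0,0],0,0.65],
    [[0,0,0],0,0.7],
    [[0,0,-0.01],0,0.7],
    [[0,0,-0.04],0,0.7],
    [[0,0,-0.08],0,0.7],
    [[0,0,-0.11],0,0.7],
    [[0,0,-0.12],0,0.7],
  ],
)

```text
time_s: 21.53
tcp_pos: [0.5689, 0.247, 0.1491]
orientation: [-3.138, 0.031, -0.034]
contact_force: [0.9, 1.3, 0.8]
width: 0.06
```

```bash
python3 -c "
from h import *
go(.4515,-.0798,.15,.077)
"
```

```text
shift mm [-110.8  329.1   -4.5] turn -0.097 | now mm [568.9 247.  149.1] yaw -0.02 w 60.0 F [0.9 1.3 0.8] t 21.5
```

Emit:
carry_out(
  targets=[
    [[-0.01,0.03,0],-0.01,1],
    [[-0.02,0.065,0],-0.02,1],
    [[-0.033,0.1,0],-0.03,1],
    [[-0.045,0.135,0],-0.04,1],
    [[-0.058,0.17,0],-0.05,1],
    [[-0.07,0.205,0],-0.06,1],
    [[-0.082,0.24,0],-0.07,1],
    [[-0.094,0.275,0],-0.08,1],
    [[-0.105,0.31,0],-0.09,1],
    [[-0.111,0.329,0],-0.097,1],
  ],
)

```text
time_s: 22.37
tcp_pos: [0.4497, -0.0824, 0.1454]
orientation: [-3.138, -0.119, -0.033]
contact_force: [0.2, 0.1, -0.3]
width: 0.0852
```

Emit:
carry_out(
  targets=[
    [[0,0,0],0,1],
    [[0,0,0],0,1],
    [[0,0,0],0,1],
    [[0,0,0],0,1],
    [[0,0,0],0,1],
    [[0,0,0],0,1],
    [[0,0,0],0,1],
    [[0,0,0],0,1],
    [[0,0,0],0,1],
    [[0,0,0],0,1],
  ],
)

```text
time_s: 23.2
tcp_pos: [0.4498, -0.0822, 0.1454]
orientation: [-3.138, -0.119, -0.033]
contact_force: [0.0, 0.7, 0.1]
width: 0.0856
```

```bash
python3 -c "
from h import *
go(.4515,-.0798,.0295,.077)
a=cv2.resize(r.read_camera('side')[100:384,60:430],None,fx=2.1,fy=2.1,interpolation=cv2.INTER_CUBIC)
cv2.imwrite('pics/i.png',a)
"
```

```text
shift mm [ -0.5  -2.2 115.9] turn -0.0011 | now mm [449.8 -82.2 145.4] yaw 0.0759 w 85.6 F [0.  0.7 0.1] t 23.2
```

View pics/i.png

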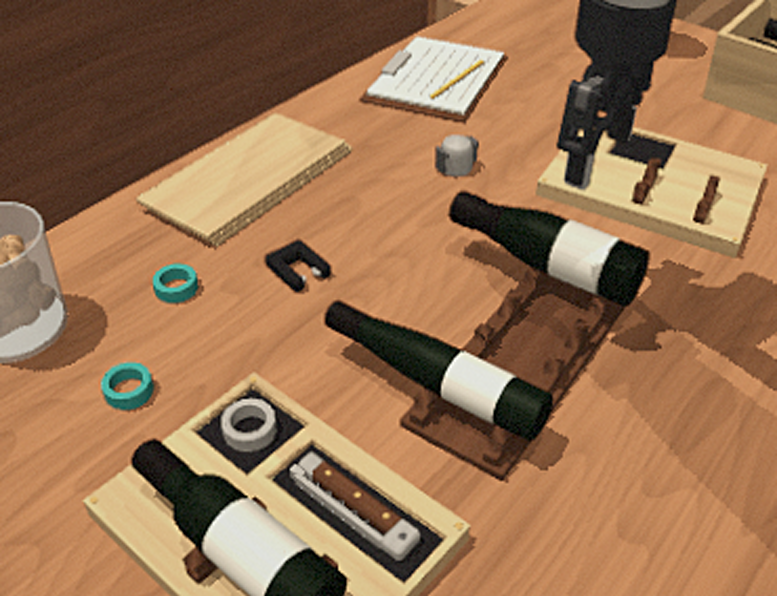

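The red set is complete: bottle in the cradle, corkscrew flat, ring flat (250,425). Now the sparkling bottle.

Emit:
carry_out(
  targets=[
    [[-0.0005,-0.0022,0.02],0,1],
    [[-0.0005,-0.0022,0.045],0,1],
    [[-0.0005,-0.0022,0.07],0,1],
    [[-0.0005,-0.0022,0.095],0,1],
    [[-0.0005,-0.0022,0.11],0,1],
    [[-0.0005,-0.0022,0.116],0,1],
    [[-0.0005,-0.0022,0.116],0,1],
    [[-0.0005,-0.0022,0.116],0,1],
    [[-0.0005,-0.0022,0.116],0,0.6],
    [[-0.0005,-0.0022,0.116],0,0.4],
  ],
  grip_force=80,
)

```text
time_s: 24.08
tcp_pos: [0.453, -0.0804, 0.0309]
orientation: [3.139, 0.119, 0.038]
contact_force: [-0.1, -0.5, -0.7]
width: 0.0637
```

Emit:
carry_out(
  targets=[
    [[0,0,0],0,0.4],
    [[0,0,0],0,0.4],
    [[0,0,0],0,0.4],
    [[0,0,0],0,0.4],
    [[0,0,0],0,0.4],
    [[0,0,-0.003],0,0.4],
    [[0,0,-0.008],0,0.4],
    [[0,0,-0.015],0,0.4],
    [[0,0,-0.02],0,0.4],
    [[0,0,-0.02],0,0.4],
  ],
)

```text
time_s: 24.92
tcp_pos: [0.4535, -0.0809, 0.0522]
orientation: [3.138, 0.119, 0.042]
contact_force: [0.7, -0.9, -4.7]
width: 0.0547
```

```bash
python3 -c "
from h import *
a=.168
c,s=np.cos(a),np.sin(a);B=np.array([471.8,-309.6]);M=np.array([[c,-s],[s,c]]);P=B+M@[-32,40];print('seat',P,'stopper',B+M@[30,-46],r.get_state()['wrist_torque'])
go(P[0]/1e3,P[1]/1e3,.15,a)
"
```

```text
seat [ 433.56208917 -275.51390055] stopper [ 509.06933356 -349.9360481 ] [-0.06295396  0.05470941  0.04650162]
shift mm [-32.  192.7 -98.2] turn -0.0922 | now mm [453.5 -80.9  52.2] yaw 0.0758 w 54.7 F [ 0.7 -0.9 -4.7] t 24.9
```

Emit:
carry_out(
  targets=[
    [[0,0,-0.025],0,0.4],
    [[0,0.0,-0.055],0,0.4],
    [[0,0.005,-0.085],0,0.4],
    [[-0.004,0.025,-0.098],-0.01,0.4],
    [[-0.009,0.055,-0.098],-0.03,0.4],
    [[-0.014,0.085,-0.098],-0.045,0.4],
    [[-0.019,0.115,-0.098],-0.06,0.4],
    [[-0.024,0.145,-0.098],-0.075,0.4],
    [[-0.029,0.172,-0.098],-0.09,0.4],
    [[-0.03,0.185,-0.098],-0.092,0.4],
  ],
)

```text
time_s: 25.75
tcp_pos: [0.4343, -0.271, 0.1499]
orientation: [3.126, 0.26, 0.041]
contact_force: [-0.1, -0.4, -3.5]
width: 0.0546
```

Emit:
carry_out(
  targets=[
    [[0,0,0],0,0.4],
    [[0,0,0.01],0,0.4],
    [[0,0,0.02],0,0.4],
    [[0,0,0.03],0,0.4],
    [[0,0,0.03],0,0.4],
    [[0,0,0.03],0,0.4],
    [[0,0,0.03],0,0.4],
    [[0,0,0.03],0,0.4],
    [[0,0,0.03],0,0.4],
    [[0,0,0.03],0,0.4],
  ],
)

```text
time_s: 26.58
tcp_pos: [0.4356, -0.2713, 0.1206]
orientation: [3.125, 0.26, 0.043]
contact_force: [0.2, 0.7, -3.8]
width: 0.0546
```

```bash
python3 -c "
from h import *
go(.435,-.2755,.039,.168)
print(tool()[2][:,2])
cv2.imwrite('pics/j.png',cv2.resize(r.read_camera('side')[20:260,220:512],None,fx=2.5,fy=2.5,interpolation=cv2.INTER_CUBIC))
"
```

```text
shift mm [-3.4  3.4 81.5] turn -0.0018 | now mm [ 435.6 -271.3  120.6] yaw 0.1662 w 54.6 F [ 0.2  0.7 -3.8] t 26.6
[ 0.0275256  -0.00348654 -0.99961502]
```

View pics/j.png

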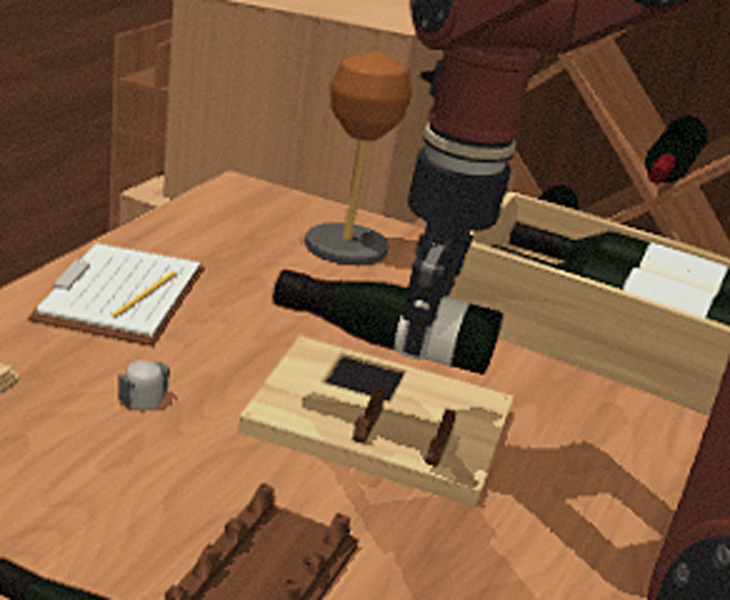

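The sparkling bottle is held level above the right board's cradle. Lowering.

Emit:
carry_out(
  targets=[
    [[-0.0034,0.0034,0.02],0,0.4],
    [[-0.0034,0.0034,0.04],0,0.4],
    [[-0.0034,0.0034,0.06],0,0.4],
    [[-0.0034,0.0034,0.07],0,0.4],
    [[-0.0034,0.0034,0.074],0,0.4],
    [[-0.0034,0.0034,0.076],0,0.4],
    [[-0.0034,0.0034,0.077],0,0.4],
    [[-0.0034,0.0034,0.077],0,0.4],
    [[-0.0034,0.0034,0.077],0,0.4],
    [[-0.0034,0.0034,0.077],0,0.4],
  ],
)

```text
time_s: 27.47
tcp_pos: [0.4356, -0.2761, 0.0445]
orientation: [3.123, 0.26, 0.045]
contact_force: [-0.1, 0.1, -4.4]
width: 0.0545
```

```bash
python3 -c "
from h import *
go(.435,-.2755,.039,.168)"
```

```text
shift mm [-0.6 -0.8  5.5] turn -0.0018 | now mm [ 435.6 -276.1   44.5] yaw 0.1662 w 54.5 F [-0.1  0.1 -4.4] t 27.5
```

Emit:
carry_out(
  targets=[
    [[0,-0.0007,0.001],0,0.4],
    [[0,-0.0007,0.002],0,0.4],
    [[0,-0.0007,0.003],0,0.4],
    [[0,-0.0007,0.0035],0,0.4],
    [[0,-0.0007,0.004],0,0.4],
    [[0,-0.0007,0.0045],0,0.4],
    [[0,-0.0007,0.0045],0,0.4],
    [[0,-0.0007,0.005],0,0.4],
    [[0,-0.0007,0.005],0,0.4],
    [[0,-0.0007,0.005],0,0.4],
  ],
)

```text
time_s: 28.3
tcp_pos: [0.4356, -0.2756, 0.0402]
orientation: [3.123, 0.261, 0.044]
contact_force: [-4.5, 0.9, 5.9]
width: 0.0542
```

Emit:
carry_out(
  targets=[
    [[0,0,0.001],0,0.4],
    [[0,0,0.001],0,0.4],
    [[0,0,0.001],0,0.4],
    [[0,0,0.001],0,0.4],
    [[0,0,0.001],0,0.4],
    [[0,0,0.001],0,0.4],
    [[0,0,0.001],0,0.4],
    [[0,0,0.001],0,0.4],
    [[0,0,0.001],0,0.4],
    [[0,0,0.001],0,0.4],
  ],
)

```text
time_s: 29.13
tcp_pos: [0.4356, -0.2757, 0.0402]
orientation: [3.123, 0.261, 0.043]
contact_force: [-4.4, 2.2, 7.1]
width: 0.0546
```

Emit:
carry_out(
  targets=[
    [[0,0,0],0,0.68],
    [[0,0,0],0,0.72],
    [[0,0,0],0,0.78],
    [[0,0,0],0,0.85],
    [[0,0,0],0,0.95],
    [[0,0,0],0,1],
    [[0,0,0],0,1],
    [[0,0,-0.01],0,1],
    [[0,0,-0.04],0,1],
    [[0,0,-0.075],0,1],
  ],
)

```text
time_s: 29.97
tcp_pos: [0.4314, -0.2736, 0.1138]
orientation: [3.128, 0.262, 0.036]
contact_force: [1.2, -1.0, 0.5]
width: 0.0853
```

```bash
python3 -c "
from h import *
go(.6757,-.191,.15,1.28)
cv2.imwrite('pics/k.png',cv2.resize(r.read_camera('side')[40:240,230:512],None,fx=2.5,fy=2.5,interpolation=cv2.INTER_CUBIC))
"
```

```text
shift mm [255.4 -40.7 -30.5] turn -1.1131 | now mm [ 431.4 -273.6  113.8] yaw 0.1669 w 85.3 F [ 1.2 -1.   0.5] t 30.0
```

View pics/k.png

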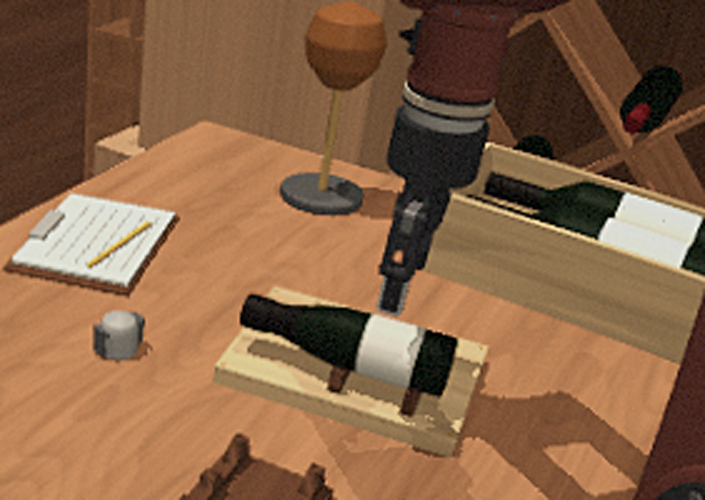

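The sparkling bottle sits level on both rails and the gripper is clear. On to the stopper.

Emit:
carry_out(
  targets=[
    [[0.0,0,-0.03],0,1],
    [[0.025,-0.004,-0.04],-0.12,0.8],
    [[0.055,-0.009,-0.04],-0.24,0.8],
    [[0.085,-0.014,-0.04],-0.36,0.8],
    [[0.115,-0.018,-0.04],-0.48,0.8],
    [[0.145,-0.023,-0.04],-0.6,0.8],
    [[0.175,-0.028,-0.04],-0.72,0.8],
    [[0.205,-0.033,-0.04],-0.84,0.8],
    [[0.235,-0.038,-0.04],-0.96,0.8],
    [[0.255,-0.041,-0.03],-1.08,0.8],
  ],
)

```text
time_s: 30.85
tcp_pos: [0.6844, -0.1941, 0.1646]
orientation: [2.515, 1.823, 0.042]
contact_force: [0.9, -0.2, 0.5]
width: 0.0684
```

Emit:
carry_out(
  targets=[
    [[0,0,0],-0.03,0.8],
    [[0,0,0.02],-0.03,0.8],
    [[0,0,0.04],-0.03,0.8],
    [[0,0,0.06],-0.03,0.8],
    [[0,0,0.07],-0.03,0.8],
    [[0,0,0.07],-0.03,0.8],
    [[0,0,0.07],-0.03,0.8],
    [[0,0,0.07],-0.03,0.8],
    [[0,0,0.07],-0.03,0.8],
    [[0,0,0.07],-0.03,0.8],
  ],
)

```text
time_s: 31.68
tcp_pos: [0.6885, -0.1955, 0.0967]
orientation: [2.485, 1.858, 0.043]
contact_force: [0.2, -0.4, 0.1]
width: 0.0682
```

```bash
python3 -c "
from h import *
go(.6757,-.1905,.008,1.28);print(tool()[2][:,2])
cv2.imwrite('pics/l.png',cv2.resize(r.read_camera('side')[70:210,180:380],None,fx=3.5,fy=3.5,interpolation=cv2.INTER_CUBIC))
"
```

```text
shift mm [  1.2 -17.9  88. ] turn 0.0041 | now mm [ 688.5 -195.5   96.7] yaw 1.2841 w 68.2 F [ 0.2 -0.4  0.1] t 31.7
[ 0.04546928 -0.0141405  -0.99886565]
```

View pics/l.png

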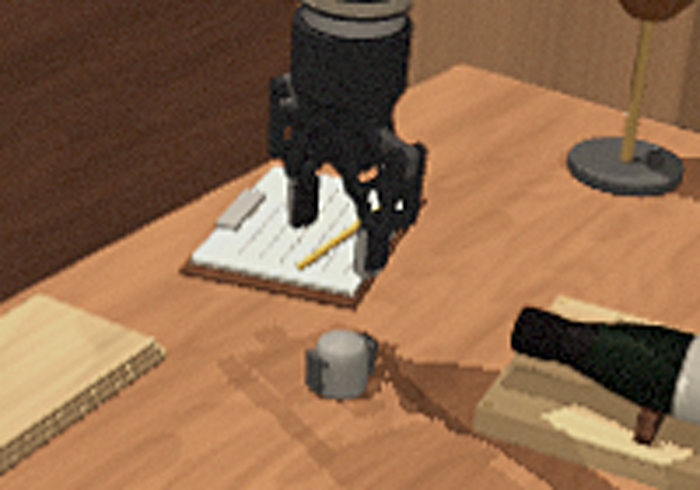

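The gripper is above the stopper, offset 18 mm as computed, and slightly tilted (2.7°). Correct, descend, grip.

Emit:
carry_out(
  targets=[
    [[0.0012,-0.0179,0.0],0,0.8],
    [[0.0012,-0.0179,0.02],0,0.8],
    [[0.0012,-0.0179,0.045],0,0.8],
    [[0.0012,-0.0179,0.065],0,0.8],
    [[0.0012,-0.0179,0.078],0,0.8],
    [[0.0012,-0.0179,0.086],0,0.8],
    [[0.0012,-0.0179,0.088],0,0.8],
    [[0.0012,-0.0179,0.088],0,0.8],
    [[0.0012,-0.0179,0.088],0,0.8],
    [[0.0012,-0.0179,0.088],0,0.8],
  ],
  grip_force=40,
)

```text
time_s: 32.57
tcp_pos: [0.6769, -0.191, 0.0095]
orientation: [2.483, 1.857, 0.045]
contact_force: [-0.3, 0.2, -0.3]
width: 0.0688
```

```bash
python3 -c "
from h import *
go(.6757,-.1905,.008,1.28);print(tool()[2][:,2])"
```

```text
shift mm [ 0.1 -1.3  1.4] turn 0.0042 | now mm [ 676.9 -191.     9.5] yaw 1.2842 w 68.8 F [-0.3  0.2 -0.3] t 32.6
[ 0.04784444 -0.01507535 -0.99874103]
```

Emit:
carry_out(
  targets=[
    [[0,-0.0013,0.001],0,0.5],
    [[0,-0.0013,0.001],0,0.3],
    [[0,-0.0013,0.001],0,0.3],
    [[0,-0.0013,0.001],0,0.3],
    [[0,-0.0013,0.001],0,0.3],
    [[0,-0.0013,0.001],0,0.3],
    [[0,-0.0013,0.001],0,0.3],
    [[0,-0.0013,-0.01],0,0.3],
    [[0,-0.0013,-0.03],0,0.3],
    [[0,-0.0013,-0.03],0,0.3],
  ],
)

```text
time_s: 33.4
tcp_pos: [0.6763, -0.1909, 0.043]
orientation: [2.479, 1.854, 0.05]
contact_force: [1.3, -0.4, 0.4]
width: 0.0385
```

```bash
python3 -c "
from h import *
go(.509,-.350,.09,1.28+.0);print(tool()[2][:,2])
cv2.imwrite('pics/m.png',cv2.resize(r.read_camera('side')[90:210,200:380],None,fx=4,fy=4,interpolation=cv2.INTER_CUBIC))
"
```

```text
shift mm [-200.  -112.7  -53.1] turn 0.0043 | now mm [ 676.3 -190.9   43. ] yaw 1.2843 w 38.5 F [ 1.3 -0.4  0.4] t 33.4
[ 0.05282181 -0.01696272 -0.99845988]
```

View pics/m.png

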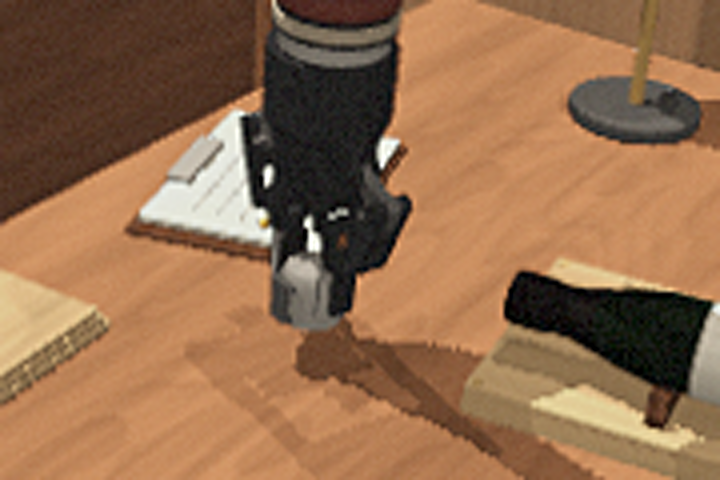

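The stopper is held and clear of the table. Carrying it over to the single-recess board.

Emit:
carry_out(
  targets=[
    [[0,0,-0.03],0,0.3],
    [[0,0,-0.06],0,0.3],
    [[-0.02,-0.01,-0.085],0,0.3],
    [[-0.05,-0.028,-0.085],0,0.3],
    [[-0.085,-0.048,-0.085],0,0.3],
    [[-0.12,-0.068,-0.085],0,0.3],
    [[-0.155,-0.088,-0.085],0,0.3],
    [[-0.185,-0.104,-0.085],0,0.3],
    [[-0.2,-0.1127,-0.085],0,0.3],
    [[-0.2,-0.1127,-0.085],0,0.3],
  ],
)

```text
time_s: 34.28
tcp_pos: [0.5035, -0.3517, 0.1193]
orientation: [2.485, 1.85, 0.046]
contact_force: [-0.0, 1.0, -1.8]
width: 0.0385
```

```bash
python3 -c "
from h import *
go(.509,-.350,.05,1.28);print(tool()[2][:,2])"
```

```text
shift mm [ 3.3  1.2 69.5] turn -0.0003 | now mm [ 503.5 -351.7  119.3] yaw 1.2797 w 38.5 F [-0.   1.  -1.8] t 34.3
[ 0.04947926 -0.01653844 -0.99863821]
```

Emit:
carry_out(
  targets=[
    [[0.0033,0.0012,0.015],0,0.3],
    [[0.0033,0.0012,0.03],0,0.3],
    [[0.0033,0.0012,0.045],0,0.3],
    [[0.0033,0.0012,0.06],0,0.3],
    [[0.0033,0.0012,0.07],0,0.3],
    [[0.0033,0.0012,0.075],0,0.3],
    [[0.0033,0.0012,0.075],0,0.3],
    [[0.0033,0.0012,0.075],0,0.3],
    [[0.0033,0.0012,0.075],0,0.3],
    [[0.0033,0.0012,0.075],0,0.3],
  ],
)

```text
time_s: 35.12
tcp_pos: [0.5102, -0.3507, 0.0457]
orientation: [2.484, 1.849, 0.047]
contact_force: [1.2, 0.0, -0.3]
width: 0.0385
```

```bash
python3 -c "
from h import *
go(.509,-.350,.024,1.28);print(tool()[2][:,2])"
```

```text
shift mm [ 0.4 -2.5 21.6] turn -0.0002 | now mm [ 510.2 -350.7   45.7] yaw 1.2798 w 38.5 F [ 1.2  0.  -0.3] t 35.1
[ 0.05120904 -0.01800027 -0.99852573]
```

Emit:
carry_out(
  targets=[
    [[0.0004,-0.0025,0.005],0,0.3],
    [[0.0004,-0.0025,0.01],0,0.3],
    [[0.0004,-0.0025,0.014],0,0.3],
    [[0.0004,-0.0025,0.017],0,0.3],
    [[0.0004,-0.0025,0.019],0,0.3],
    [[0.0004,-0.0025,0.02],0,0.3],
    [[0.0004,-0.0025,0.021],0,0.3],
    [[0.0004,-0.0025,0.0215],0,0.3],
    [[0.0004,-0.0025,0.0215],0,0.3],
    [[0.0004,-0.0025,0.0215],0,0.3],
  ],
)

```text
time_s: 35.95
tcp_pos: [0.5091, -0.3502, 0.0243]
orientation: [2.483, 1.849, 0.047]
contact_force: [0.0, -0.0, 0.5]
width: 0.0384
```

Emit:
carry_out(
  targets=[
    [[0,0,0.0005],0,0.3],
    [[0,0,0.001],0,0.3],
    [[0,0,0.001],0,0.3],
    [[0,0,0.0015],0,0.3],
    [[0,0,0.0015],0,0.3],
    [[0,0,0.002],0,0.3],
    [[0,0,0.002],0,0.3],
    [[0,0,0.002],0,0.3],
    [[0,0,0.002],0,0.3],
    [[0,0,0.002],0,0.3],
  ],
)

```text
time_s: 36.78
tcp_pos: [0.5094, -0.3504, 0.024]
orientation: [2.483, 1.849, 0.047]
contact_force: [-3.8, 2.6, 9.8]
width: 0.0387
```

Contact (9.8 N), so it stands on the floor. Releasing and rising.

Emit:
carry_out(
  targets=[
    [[0,0,0],0,0.4],
    [[0,0,0],0,0.5],
    [[0,0,0],0,0.55],
    [[0,0,0],0,0.65],
    [[0,0,0],0,0.7],
    [[0,0,0],0,0.7],
    [[0,0,-0.01],0,0.7],
    [[0,0,-0.035],0,0.7],
    [[0,0,-0.07],0,0.7],
    [[0,0,-0.105],0,0.7],
  ],
)

```text
time_s: 37.62
tcp_pos: [0.503, -0.3476, 0.1292]
orientation: [2.486, 1.851, 0.046]
contact_force: [0.0, -1.0, 0.7]
width: 0.0594
```

Emit:
carry_out(
  targets=[
    [[0,0,-0.03],0,0.7],
    [[0,0.02,-0.06],0,0.7],
    [[-0.03,0.02,-0.09],0,0.7],
    [[-0.06,0.02,-0.1],0,0.7],
    [[-0.09,0.02,-0.1],0,0.7],
    [[-0.12,0.02,-0.1],0,0.7],
    [[-0.15,0.02,-0.1],0,0.7],
    [[-0.18,0.02,-0.1],0,0.7],
    [[-0.2,0.02,-0.1],0,0.7],
    [[-0.2,0.02,-0.1],0,0.7],
  ],
)

```text
time_s: 38.45
tcp_pos: [0.4577, -0.5475, 0.2309]
orientation: [2.488, 1.844, 0.043]
contact_force: [-0.3, 0.6, 0.9]
width: 0.06
```

```bash
python3 -c "
from h import *
print(tool()[0],tool()[3]['contact_force'])
a=r.read_camera('top')[170:320,60:460];b=r.read_camera('side')
t=cv2.resize(a,(800,300),interpolation=cv2.INTER_CUBIC)
s1=cv2.resize(b[60:210,300:480],(400,300),interpolation=cv2.INTER_CUBIC); s2=cv2.resize(b[240:384,60:300],(400,300),interpolation=cv2.INTER_CUBIC)
cv2.imwrite('pics/n.png',np.vstack([t,np.hstack([s1,s2])]))
"
```

```text
[ 0.45772098 -0.54750715  0.23092424] [-0.30034759  0.56837896  0.90123034]
```

View pics/n.png

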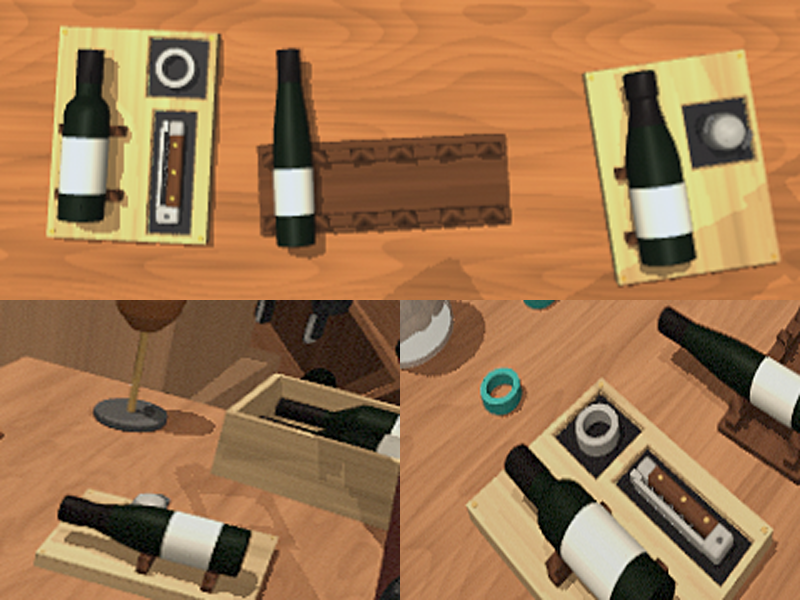

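The stopper stands in its recess (728,130). The offset looks like parallax, so I'll check it numerically and hand in if it agrees.

```bash
python3 -c "
from h import *
im=r.read_camera('top');H,S,V=cv2.split(cv2.cvtColor(im,cv2.COLOR_BGR2HSV))
c=blob(((S<60)&(V>120)).astype(np.uint8)*255,630,330,700,400)
p,R_=cv2.minEnclosingCircle(np.float32(ray('top',c,.049)*1000));print('dome at z 49:',p,R_,'recess centre 509,-350')
if np.hypot(p[0]-509,p[1]+350)<7: print('handed in',r.hand_in())
"
```

```text
dome at z 49: (511.6251220703125, -350.6012268066406) 17.57598304748535 recess centre 509,-350
the job is handed in; nothing more can be done
handed in None
```

Both gift sets are made up, in the order asked, and the job is handed in at about 38.6 s on the robot's clock.

- **Red-wine set:** the last pictures show the bottle lying level across both cradle rails with its neck over the longer free end. The corkscrew is flat in the long recess and the bare steel ring is flat in the square one.
- **Sparkling set:** the bottle lies level in its cradle, and the stopper stands in its recess. I measured the stopper's dome within 3 mm of the recess centre. It looks the same in the top view as it did upright on the table, and the side view shows it only partly, behind the bottle.
- **Left alone:** the slender bottle is still in the rack. I never went near the foil cutter or the teal rings, and the last picture that shows them has them where they started.

Each bottle was lowered until contact was felt and only then released. The highest contact force I read was about 10 N, though I read it only at the end of each move. No check failed, but the tool had tilted by about 3° when I placed the stopper.

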